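# Push the stuck piston out of the depositor cylinder

### The arm

A 6-joint arm with a two-finger parallel gripper is mounted at the origin on a cart in front of the work surface, level with it; the furniture and walls round the work are solid. World frame = base frame: x ahead of the robot, y to its left, z up, the work surface at z = 0. Lengths are in m, angles in rad, forces in N, time in s.
With the tool pointing down it reaches from about 0.3 to 0.875 m from the base axis. Payload 6.4 kg.
Tool frame: the origin (TCP) lies on the centre line of the jaws, within the pads' length; the fingertips stand 11 mm ahead of it and the grasp point (between the pads) lies 8 mm behind it (finger_overhang is the distance from the TCP to the fingertips, in m); z points along the fingers, y is the line along which they close (so a half turn about z gives the same grasp; the last joint's range is limited). The gripper opens to 88 mm and grips with 3 to 60 N. Pads are 18 mm wide; open, the fingers measure 123 mm over their backs; the gripper's body (75 mm by 187 mm) begins 45 mm behind the grasp point.
Start: joints at [1.088, 0.181, 1.607, -0, 1.354, -0.206], TCP at [0.157, 0.553, 0.25] pointing down, gripper open.
Joint ranges: [-2.99, 2.99], [-0.89, 2.07], [0.3, 2.58], [-1.14, 4.28], [0, 2.63], [-3.12, 3.12]. Speed limits (rad/s): [2.57, 2.57, 3.01, 3.14, 3.14, 3.14].

### API

Orientations are given as [roll, pitch, yaw] about the fixed x, y, z axes, in that order (R = Rz(yaw) Ry(pitch) Rx(roll)).
In Python, from cell import observe, camera, camera_model, finish_job, finger_overhang gives the robot as it stands. The module is installed in compiled form; this text tells all that it offers.
- The arm moves only by the shell command python3 -m crank 'ROWS' [FORCE]. ROWS is JSON, a list of rows, each a list of 5 numbers: the shift along the world's x, y, z in units of 0.5 m (1.0 is 0.5 m), then the turn about the world's z in units of 1.5 rad (1.0 is 1.5 rad), then the opening, from 0 (shut) to 1 (fully open). In form: [[x, y, z, spin, claw], ...]. A call has exactly 10 rows; each row is the pose to reach, as a shift and turn from the pose commanded when the call began; what a row does not reach only later rows make up. A row lasts 1/10 s, in which the tool goes at most 50 mm and 8.59 degrees, less where a joint would pass 70% of its speed; a pose out of reach is approached as far as the arm can. A call with a number of a shift or a turn outside -1 to 1 is refused whole. A call with a gripper value outside its range is refused whole. The fingers move at their own pace and stop on an object; FORCE is the grip in N (left out, the last holds). Time passes only in rows, so rows that repeat a pose let the fingers close, or fill a call up. It gives the time, the measured TCP pose, the force, the opening and the grip force at its end, in the units of the state.
- observe(): the state, without advancing time (a new reading comes with each control period).
- camera(name): name is "side" or "top" or "wrist"; returns the picture (480x640x3 uint8, blue, green, red); there is no depth.
- camera_model(name): a dict with "K" (3x3 intrinsics, pixels), "eye" and "attitude" of the camera in the world. Camera axes: x right, y down, z forward; pixel columns grow to the right and rows downward; lengths in m; the calibration is good to about 2 mm. The wrist camera is an equidistant fisheye: a pixel r from the principal point sees the ray r / f radians off the axis. A picture is of the moment at which its call begins: read the wrist's pose just before it. camera_model takes no time and is no camera call; for the wrist camera it gives the pose at the moment of the call.
- finish_job(): hands the job in; it is judged then, once.
The state is a dict: "time": time; "joint_positions": joint angles; "qd": joint speeds; "tau": joint torques, N m; "tool_pos": TCP position; "ee_rot": TCP orientation; "wrist_force": force on the tool from outside, world axes, zero at the start; "moment": the same for the moment, N m; "opening": finger opening in m; "gripper_force": force on a finger pad.
Only numpy, scipy, OpenCV 4.12 (cv2) and the standard library are available. Lean on these libraries where they do the work, as an engineer would, in place of code of your own. Each camera call takes 0.05 s, during which the arm holds its last target. There are 200 camera calls.

### The job

The white dosing piston is stuck in the depositor's metal cylinder block and has to come out for cleaning. Swing the steel keeper strap on top of the block aside to its stop, then take the push rod out of its holder and, from behind through the small access hole, push the piston all the way out so that it lies in the white trough, wholly clear of the block. Leave the timer, the pastry brush and the other tools where they are.

Things in the scene. Friction and masses are not known exactly. Their poses are not given: they have to be found in the camera images.
- cylinder_block: Fixed metal block 110 long (x) x 60 wide (y) mm, top 66 mm above the table (screw and pins to 79), on a plate 215 x 90 mm (x -75 to 140) whose top is at 10 mm. Origin on the table under the block's middle; x = the way the piston comes out, z up. Faces at x = -55 (back) and +55. Bore and access hole: one axis along x, y = 0, 38 mm above the table. A pipe stub sticks out 17 mm on the -y side.
- access_hole (a point): Centre of the outer mouth of the access hole, on the block's back face, 38 mm above the table; x points into the hole, z up. The round hole is 16 mm across and 45 mm long and opens into the bore.
- bore_mouth (a point): Centre of the bore's front mouth, same axes. The bore is 38 mm across and 65 mm deep. Before it lies the white trough, from 2 to 76 mm out: floor 18 mm above the table, 42 mm wide between rails that rise to 34 mm.
- keeper (a joint): Angle of the steel keeper strap on top of the block: 0 = along the block, its bent end hanging before the bore (piston blocked); 0.62 rad = against its stop pin, swung to the block's +y (leftwards from above). Stays where it is left; friction 0.10 N m. Starts at 0 to 0.12.
- keeper_pivot (a point): Top of the strap over its pivot screw, at x = -35, y = 0, 70 mm above the table in the block's frame: centre of the swing.
- keeper_knob (a point): Middle of the red upright knob at the strap's free end, 83 mm from the pivot: the knob is 17 mm across, from 74 to 95 mm above the table; this point is 84 mm above the table.
- piston: White plastic piston with two black rings, 35 mm across, 36 mm long, 0.1 kg. Origin at its middle, x along its axis. It starts at the inner end of the bore (its back face 1 to 8 mm past x = -10 of the block). Spring-backed seals grip it: it takes about 7 to 12 N to push it along the first 33 mm, then it slides freely.
- push_rod: Push rod 188 mm long, 0.135 kg, lying level. Origin on its axis at the balance point; x to the nose. Steel shank 12 mm across from x = -50 to +62, white tapered nose to +78, blue handle 20 mm across from -110 to -50 (too thick for the access hole). In the holder its axis is 32 mm above the table; it lifts straight up.
- rod_nose (a point): Tip of the push rod's nose (x = +78 mm).
- rod_handle (a point): Middle of the rod's blue handle (x = -80 mm).
- rod_holder: Fixed grey holder 208 x 50 x 42 mm; the rod lies sunk in its groove and is free only from x = -30 to +30 mm, where the holder is cut down to 10 mm: take the shank there, across y. From there it cannot push the piston right out: leave it with its nose 45 to 60 mm in the access hole (it stays, handle sagging up to 21 mm) and take the handle. Origin on the table under that of the rod.
- timer: Bystander: white round timer with a red knob, 59 mm across, 40 mm high. Origin at its middle on the table.
- pastry_brush: Bystander: flat pastry brush, 164 mm long. Origin at its middle on the table, long along y.

How it is judged:
On the way, in this order (a step that is already met when the one before it is completed fails the run):
1. the keeper strap has been swung to its stop (value of joint keeper above 0.54 rad), for 0.1 s.
2. the rod's nose is through the access hole and presses on the piston's back (x of rod_nose in the frame of access_hole above 0.04 m and contact force between push_rod and piston above 2 N), for 0.05 s.
At the end, for the whole second after the job is handed in: The piston lies at rest in the trough between its rails, its back face at least 2 mm clear of the block's front face; the keeper strap stands aside (0.50 rad or more); the rod is at rest, in the hole or anywhere else (x of piston in the frame of bore_mouth between 0.02 and 0.062 m and y of piston in the frame of bore_mouth between -0.015 and 0.015 m and z of piston in the frame of bore_mouth between -0.01 and 0.004 m and value of joint keeper above 0.5 rad and linear speed of piston below 0.02 m/s and linear speed of push_rod below 0.03 m/s); the robot touches nothing.
It fails at once if the timer or the pastry brush was shifted by more than 40 mm (distance of any of timer, pastry_brush from where it was at the start of the episode above 0.04 m).
It also fails if it takes over 67 s, if anything falls off the work surface, if the arm or the gripper's body presses on something with over 40 N, if the wrist force passes 120 N, or if a joint passes its speed limit or range.

## Working session

There is one attempt and no reset: what is moved stays moved. The work goes in short steps, Python scripts to look and compute and a shell command to move; the robot and the scene stay as the last step left them, time stands still between calls to the robot, and variables do not carry over. Pictures are saved under pics/ and viewed, at most 10 in all, crops included, and the job is handed in when it is done.

```bash
mkdir -p pics; python3 - <<'E'
from cell import *
import cv2
print(observe())
print(finger_overhang if not callable(finger_overhang) else finger_overhang())
for n in("top","side"):
    cv2.imwrite(f"pics/{n}0.png",camera(n)); m=camera_model(n); print(n,m)
E
```

```text
{'time': 0.0, 'joint_positions': array([ 1.08770352e+00,  1.81511985e-01,  1.60797678e+00,  7.80394253e-06,
        1.35377834e+00, -2.06307943e-01]), 'qd': array([ 0.00135219,  0.00058458, -0.00096744,  0.00047755,  0.00111445,
       -0.00101963]), 'tau': array([ 1.04185725e-03, -4.33851171e+01, -3.41856587e+01,  7.03400513e-02,
        3.84185161e-02, -1.84682167e-04]), 'tool_pos': array([0.15687636, 0.55266935, 0.24884154]), 'ee_rot': array([-3.13995527e+00, -3.50464730e-04,  2.86480582e+00]), 'wrist_force': array([-0.23369285, -0.09910675, -0.51800498]), 'moment': array([-0.03264145,  0.05355613, -0.01982202]), 'gripper_force': 0.0, 'opening': 0.08786207983262949}
0.011
top {'K': array([[454.41519905,   0.        , 318.33446784],
       [  0.        , 454.41519905, 232.80719581],
       [  0.        ,   0.        ,   1.        ]]), 'eye': array([0.4339638 , 0.08116893, 1.17746409]), 'attitude': array([-3.00099654e+00,  1.80059569e-03, -1.56888805e+00])}
side {'K': array([[552.58602636,   0.        , 320.13713635],
       [  0.        , 552.58602636, 234.11745983],
       [  0.        ,   0.        ,   1.        ]]), 'eye': array([ 0.38097522, -1.40702423,  1.01911815]), 'attitude': array([-2.12269861,  0.00641882, -0.13211508])}
```

View pics/top0.png

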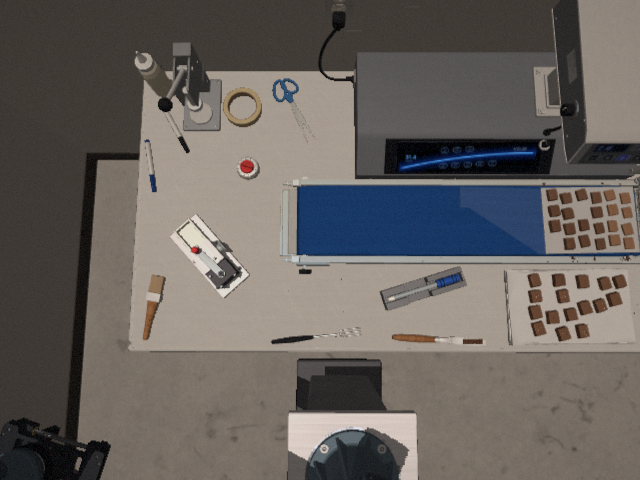

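View pics/side0.png

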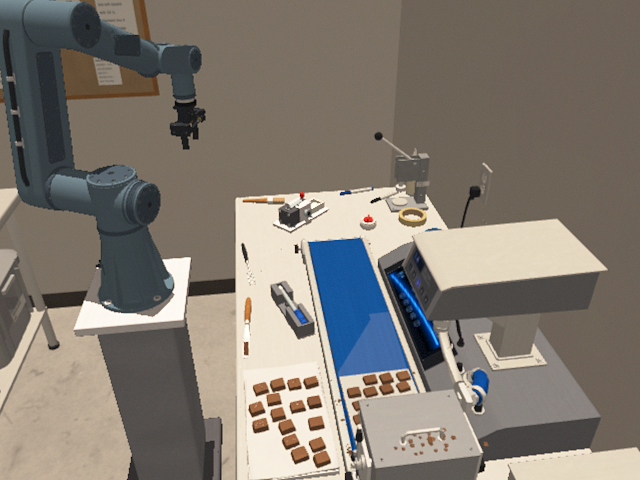

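The top view shows the block near (210,255), with its red knob at (196,250) and its front pointing up-left. The rod holder is at (423,288), with the blue handle on the right and the nose on the left. The brush is at (152,305) and the timer at (248,167).

```bash
cat > h.py <<'E'
import numpy as np, cv2
from scipy.spatial.transform import Rotation as R
from cell import *
def rot(m): return R.from_euler('xyz',m['attitude']).as_matrix()
def ray(n,uv,m=None):
    m=m or camera_model(n);K=m['K'];d=np.array([(uv[0]-K[0,2])/K[0,0],(uv[1]-K[1,2])/K[1,1],1.])
    if n=='wrist':
        r=np.hypot(d[0],d[1]); d=np.array([d[0]/r*np.sin(r),d[1]/r*np.sin(r),np.cos(r)]) if r>1e-9 else np.array([0,0,1.])
    return m['eye'],rot(m)@d
def onz(n,uv,z,m=None):
    e,d=ray(n,uv,m); return e+d*(z-e[2])/d[2]
def proj(n,p,m=None):
    m=m or camera_model(n);q=rot(m).T@(np.array(p)-m['eye']);K=m['K']
    if n=='wrist':
        a=np.arctan2(np.hypot(q[0],q[1]),q[2])/np.hypot(q[0],q[1]); x,y=q[0]*a,q[1]*a
    else: x,y=q[0]/q[2],q[1]/q[2]
    return np.array([K[0,0]*x+K[0,2],K[1,1]*y+K[1,2]])
def red(im): 
    h=cv2.cvtColor(im,cv2.COLOR_BGR2HSV); return (((h[...,0]<8)|(h[...,0]>172))&(h[...,1]>150)&(h[...,2]>80)).astype(np.uint8)
def blue(im):
    h=cv2.cvtColor(im,cv2.COLOR_BGR2HSV); return ((h[...,0]>98)&(h[...,0]<125)&(h[...,1]>120)&(h[...,2]>60)).astype(np.uint8)
def blobs(mask,box,amin=6):
    x0,y0,x1,y1=box;n,l,s,c=cv2.connectedComponentsWithStats(np.ascontiguousarray(mask[y0:y1,x0:x1]))
    return [(c[i]+[x0,y0],s[i][4],s[i][:4]+[x0,y0,0,0]) for i in range(1,n) if s[i][4]>=amin]
E
python3 - <<'E'
from h import *
np.set_printoptions(precision=4,suppress=True)
t=cv2.imread('pics/top0.png');s=cv2.imread('pics/side0.png')
for c,a,b in blobs(red(t),(150,130,300,320)): print('red top',c,a,b,onz('top',c,.084))
for c,a,b in blobs(red(s),(230,150,450,260)): print('red side',c,a,onz('side',c,.084))
m=blue(t)
for c,a,b in blobs(m,(375,262,480,315)): print('blue top',c,a,b,onz('top',c,.032))
for c,a,b in blobs(blue(s),(260,270,320,345)): print('blue side',c,a,b,onz('side',c,.032))
ys,xs=np.nonzero(m[262:315,375:480]); 
A=cv2.resize(t[205:305,160:260],(500,500),interpolation=cv2.INTER_CUBIC);B=cv2.resize(t[260:315,370:475],None,fx=5,fy=5,interpolation=cv2.INTER_CUBIC)
C=cv2.resize(s[180:240,265:340],None,fx=4,fy=4,interpolation=cv2.INTER_CUBIC)
o=np.zeros((600,800,3),np.uint8);o[:500,:500]=A;o[:240,500:800]=C
cv2.imwrite('pics/a.png',o)
cv2.imwrite('pics/b.png',B)
E
```

```text
red top [246.3115 166.2213] 122 [241 160  12  13] [0.7554 0.2625 0.084 ]
red top [194.3438 249.5625] 32 [191 247   7   6] [0.5473 0.3833 0.084 ]
red side [301.4211 194.4211] 19 [0.5438 0.3834 0.084 ]
red side [367.9048 218.8571] 42 [0.7477 0.1738 0.084 ]
blue top [447.8571 280.0743] 175 [435 274  25  13] [ 0.4769 -0.2415  0.032 ]
blue side [317.4881 278.8452] 84 [314 270   6  26] [ 0.5441 -0.0705  0.032 ]
blue side [300.1633 316.1327] 98 [294 309  14  15] [ 0.475 -0.235  0.032]
```

View pics/a.png

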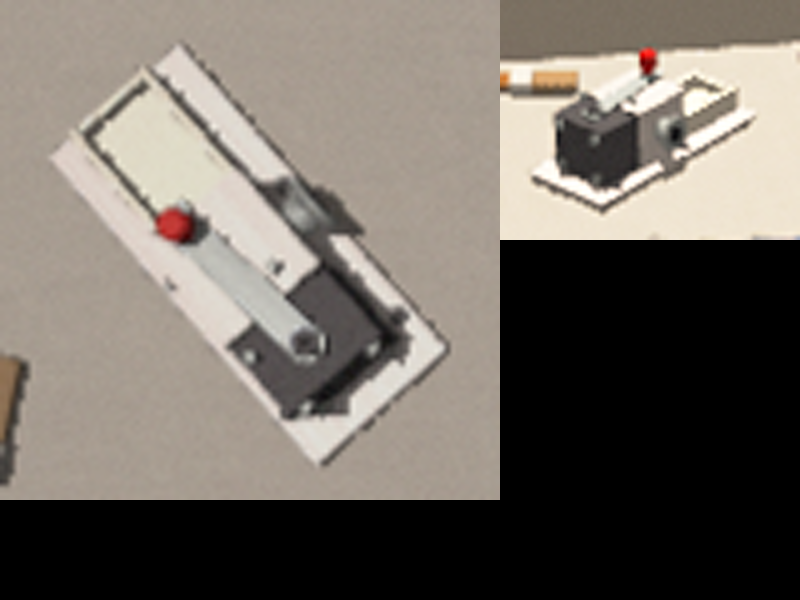

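View pics/b.png

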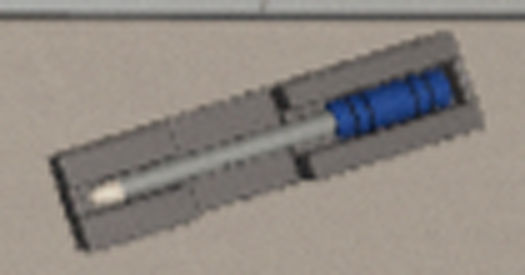

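The crop shows the plate corners at crop (181,43), (448,347), (321,465) and (51,157). The strap pivot is at (308,342) and the knob at (175,225), with the stop pin on the lower-left side. In the rod crop the nose tip is at (92,197) and the handle end is at (450,84).

```bash
python3 - <<'E'
from h import *
np.set_printoptions(precision=4,suppress=True)
f=lambda u,v,x0,y0:((u+.5)/5-.5+x0,(v+.5)/5-.5+y0)
P=[onz('top',f(u,v,160,205),.010)[:2] for u,v in((181,43),(448,347),(321,465),(51,157))]
print([np.linalg.norm(P[i]-P[(i+1)%4]) for i in range(4)])
fr=(P[0]+P[3])/2; bk=(P[1]+P[2])/2
ax=(P[0]-P[1]+P[3]-P[2]); ay=(P[3]-P[0]+P[2]-P[1]); a1=np.arctan2(ax[1],ax[0]); a2=np.arctan2(ay[1],ay[0])-np.pi/2
th=(a1*2.4+a2)/3.4; print('yaw',a1,a2,th)
ux=np.array([np.cos(th),np.sin(th)]);uy=np.array([-ux[1],ux[0]])
c=sum(P)/4-ux*.0325; print('block origin',c)
pv=onz('top',f(308,342,160,205),.072)[:2]; print('pivot seen',pv,'pred',c-.035*ux)
k=onz('top',f(175,225,160,205),.090)[:2]; ks=np.array([.5455,.3833]); 
for q in(k,ks):
    d=q-(c-.035*ux); print('knob',q,np.linalg.norm(d),np.arctan2(d@uy,d@ux))
n=onz('top',f(92,197,370,260),.032)[:2];e=onz('top',f(450,84,370,260),.032)[:2]
print('rod',n,e,np.linalg.norm(n-e)); d=(n-e)/np.linalg.norm(n-e); print('rod yaw',np.arctan2(d[1],d[0]),'origin',(n-.078*d+e+.110*d)/2)
H=[onz('top',f(u,v,370,260),.042)[:2] for u,v in((52,157),(455,32),(487,125),(82,250))]
hd=H[0]-H[1]+H[3]-H[2]; print('holder',sum(H)/4,np.arctan2(hd[1],hd[0]),np.linalg.norm(H[0]-H[1]),np.linalg.norm(H[1]-H[2]))
for a in(0,.62):
    v=c-.035*ux+.083*(np.cos(a)*ux+np.sin(a)*uy); print('knob at',a,v)
print('hole',c-.055*ux)
E
```

```text
[np.float64(0.21331052276949136), np.float64(0.08717890650875006), np.float64(0.21439362265026254), np.float64(0.08865335432189772)]
yaw 0.7394682930021298 0.7526208137549899 0.7433366814588533
block origin [0.5174 0.3422]
pivot seen [0.4915 0.3191] pred [0.4916 0.3185]
knob [0.5466 0.381 ] 0.08320220888066629 0.10551648869899936
knob [0.5455 0.3833] 0.08425236323171023 0.13320257240580183
rod [ 0.4297 -0.0905] [ 0.4861 -0.2713] 0.18941122599655272
rod yaw 1.8736370263985938 origin [ 0.4531 -0.1656]
holder [ 0.4575 -0.1777] 1.868097592160851 0.21159763440795634 0.048186479146003006
knob at 0 [0.5527 0.3747]
knob at 0.62 [0.5087 0.3998]
hole [0.4769 0.305 ]
```

```bash
python3 -m crank '[[0.827,-0.366,-0.1,-0.123,0],[0.827,-0.366,-0.1,-0.123,0],[0.827,-0.366,-0.1,-0.123,0],[0.827,-0.366,-0.1,-0.123,0],[0.827,-0.366,-0.1,-0.123,0],[0.827,-0.366,-0.1,-0.123,0],[0.827,-0.366,-0.1,-0.123,0],[0.827,-0.366,-0.1,-0.123,0],[0.827,-0.366,-0.1,-0.123,0],[0.827,-0.366,-0.1,-0.123,0]]' 10
python3 - <<'E'
from h import *
np.set_printoptions(precision=4,suppress=True)
m=camera_model('wrist');im=camera('wrist');s=observe();print(s['tool_pos'],s['ee_rot'],s['opening'])
cv2.imwrite('pics/w1.png',im)
for c,a,b in blobs(red(im),(0,0,640,480),15): print(c,a,b,onz('wrist',c,.09,m))
E
```

```text
time: 1.1
tool_pos: [0.5749, 0.3662, 0.1978]
ee_rot: [-3.14, 0.001, 2.675]
wrist_force: [-0.8, 0.2, 0.1]
opening: 0.0105
gripper_force: 0.0
[0.5732 0.3674 0.1979] [-3.1399 -0.0008  2.6758] 0.006328934293441217
[321.4496 188.1491] 456 [310 177  24  24] [0.5458 0.3817 0.09  ]
[323.0914 401.8629] 350 [308 394  31  16] [0.7121 0.3    0.09  ]
[323.5588 413.6588] 170 [309 409  29  10] [0.7258 0.2936 0.09  ]
```

View pics/w1.png

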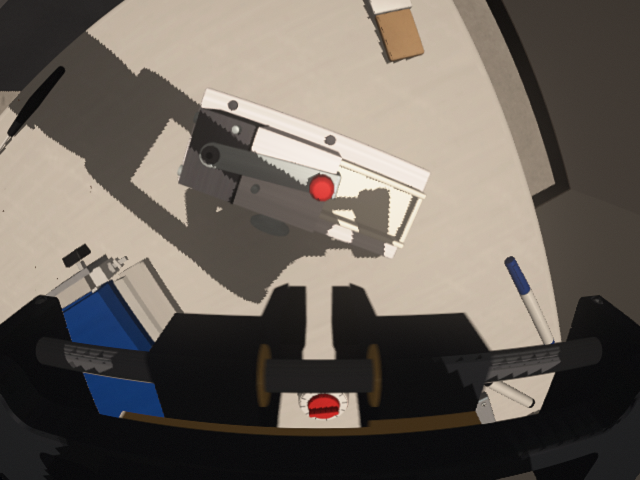

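The wrist view confirms the knob at pixel (321,188), which is (0.546, 0.382). The strap is still near 0.1 rad and the fingers are on its -y side. Next I lower and push.

```bash
python3 -m crank '[[0,0,-0.1,0,0],[0,0,-0.18,0,0],[0,0,-0.214,0,0],[0,0,-0.214,0,0],[-0.02,0.01,-0.214,0,0],[-0.04,0.02,-0.214,0,0],[-0.055,0.027,-0.214,0,0],[-0.07,0.035,-0.214,0,0],[-0.08,0.04,-0.214,0,0],[-0.089,0.044,-0.214,0,0]]'
python3 -m crank '[[0,0,0,0,0],[0,0,0,0,0],[-0.002,0.001,0,0,0],[-0.004,0.002,0,0,0],[-0.006,0.003,0,0,0],[-0.006,0.003,0,0,0],[-0.006,0.003,0,0,0],[-0.006,0.003,0,0,0],[-0.006,0.003,0,0,0],[-0.006,0.003,0,0,0]]'
```

```text
time: 2.15
tool_pos: [0.5257, 0.3925, 0.0933]
ee_rot: [3.141, 0.0, 2.681]
wrist_force: [2.0, -0.4, 0.5]
opening: 0.0005
gripper_force: 0.7
time: 3.15
tool_pos: [0.5231, 0.3936, 0.0927]
ee_rot: [3.142, 0.0, 2.68]
wrist_force: [0.2, -0.9, -1.8]
opening: 0.0006
gripper_force: 0.6
```

```bash
python3 -m crank '[[0.01,-0.005,0,0,0],[0.02,-0.01,0.05,0,0],[0.02,-0.01,0.12,0,0],[0.02,-0.01,0.214,0,0],[0.02,-0.01,0.214,0,0],[0.02,-0.01,0.214,0,0],[0.02,-0.01,0.214,0,0],[0.02,-0.01,0.214,0,0],[0.02,-0.01,0.214,0,0],[0.02,-0.01,0.214,0,0]]'
python3 - <<'E'
from h import *
np.set_printoptions(precision=4,suppress=True)
th=.7433;ux=np.array([np.cos(th),np.sin(th)]);uy=np.array([-ux[1],ux[0]]);pv=np.array([.4916,.3185])
m=camera_model('wrist');im=camera('wrist');s=observe();print(s['tool_pos'],s['time'])
for c,a,b in blobs(red(im),(0,0,640,480),15):
    q=onz('wrist',c,.09,m)[:2];d=q-pv;print(c,a,q,np.linalg.norm(d),np.arctan2(d@uy,d@ux))
E
```

```text
time: 4.15
tool_pos: [0.5327, 0.3884, 0.1986]
ee_rot: [-3.14, -0.001, 2.68]
wrist_force: [0.2, -0.1, -0.2]
opening: 0.0002
gripper_force: 0.0
[0.5328 0.3885 0.1989] 4.2
[321.0277 196.0149] 469 [0.5082 0.4012] 0.0843339204399563 0.6288844018875317
[323.1111 425.7963] 54 [0.6991 0.309 ] 0.2076843722879046 -0.7892103355707913
```

```bash
python3 -m crank '[[-0.149,-1,0.1,-0.539,0.6],[-0.149,-1,0.1,-0.539,0.6],[-0.149,-1,0.1,-0.539,0.6],[-0.149,-1,0.1,-0.539,0.6],[-0.149,-1,0.1,-0.539,0.6],[-0.149,-1,0.1,-0.539,0.6],[-0.149,-1,0.1,-0.539,0.6],[-0.149,-1,0.1,-0.539,0.6],[-0.149,-1,0.1,-0.539,0.6],[-0.149,-1,0.1,-0.539,0.6]]'
python3 - <<'E'
from h import *
np.set_printoptions(precision=4,suppress=True)
for a,b in(((297,255),(309,240)),((297,185),(365,238))):
    e,d=ray('top',a);f,g=ray('side',b);t=np.linalg.lstsq(np.stack([d,-g],1),f-e,rcond=None)[0];print(e+t[0]*d,f+t[1]*g)
m=camera_model('wrist');im=camera('wrist');s=observe();print(s['tool_pos'],s['ee_rot'])
cv2.imwrite('pics/w2.png',im)
E
```

```text
time: 5.2
tool_pos: [0.4592, -0.1053, 0.2494]
ee_rot: [3.141, 0.001, 1.872]
wrist_force: [1.1, -0.1, 0.5]
opening: 0.0529
gripper_force: 0.0
[0.5385 0.137  0.0407] [0.5425 0.1368 0.0411]
[0.7217 0.1391 0.0284] [0.7324 0.1384 0.0311]
[ 0.4589 -0.1125  0.2504] [-3.1411  0.0055  1.867 ]
```

View pics/w2.png

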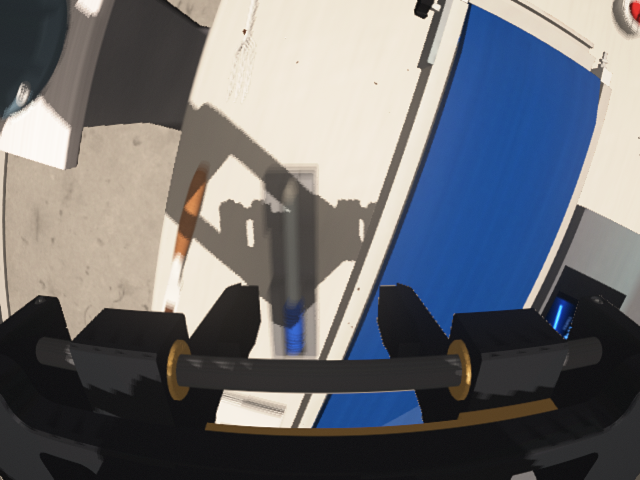

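The view shows the rod below in its holder: nose near (291,183), blue handle at (293,328). The conveyor is only about 40 mm high, so it is clear of the gripper's body. I check the rod line once more, after stopping.

```bash
python3 -m crank '[[0,-0.07,-0.1,0,0.6],[0,-0.142,-0.2,0,0.6],[0,-0.142,-0.2,0,0.6],[0,-0.142,-0.2,0,0.6],[0,-0.142,-0.2,0,0.6],[0,-0.142,-0.2,0,0.6],[0,-0.142,-0.2,0,0.6],[0,-0.142,-0.2,0,0.6],[0,-0.142,-0.2,0,0.6],[0,-0.142,-0.2,0,0.6]]'
python3 - <<'E'
from h import *
m=camera_model('wrist');im=camera('wrist');s=observe();print(s['tool_pos'],s['ee_rot'])
p0=np.array([.453,-.1656]);u=np.array([np.cos(1.872),np.sin(1.872)])
for x in(78,62,30,0,-30):
    q=proj('wrist',[*(p0+u*x/1000),.032],m);cv2.circle(im,tuple(int(round(v)) for v in q),2,(0,255,0),-1);print(x,q)
cv2.imwrite('pics/w3.png',cv2.resize(im[80:330,180:440],None,fx=2.2,fy=2.2))
E
```

```text
time: 6.25
tool_pos: [0.46, -0.1743, 0.1493]
ee_rot: [3.141, 0.0, 1.872]
wrist_force: [0.4, -0.3, 0.1]
opening: 0.0529
gripper_force: 0.0
[ 0.459917   -0.17438529  0.14916302] [3.14130890e+00 3.10020341e-04 1.87205506e+00]
78 [312.27710734 104.38947999]
62 [312.32917605 127.8553552 ]
30 [312.47917501 174.44009925]
0 [312.66778671 216.66185785]
-30 [312.89125326 256.50988726]
```

View pics/w3.png

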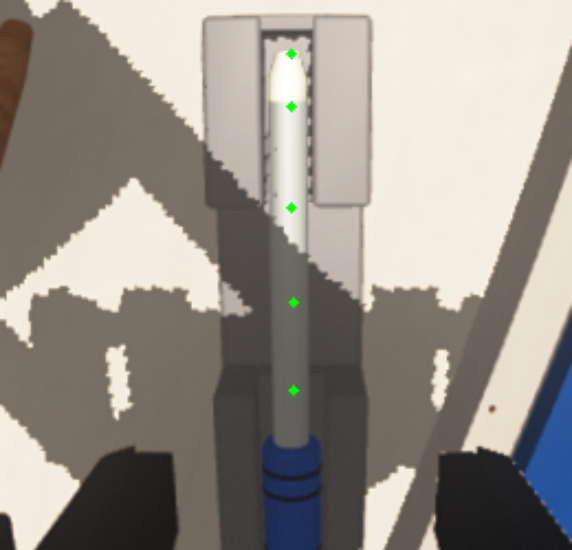

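The overlay dots lie on the shank within about 1 mm, and the handle starts where predicted, so the rod pose is confirmed. Now the descent and grip.

```bash
python3 -m crank '[[-0.003,-0.017,-0.08,0,0.6],[-0.003,-0.017,-0.15,0,0.6],[-0.003,-0.017,-0.2,0,0.6],[-0.003,-0.017,-0.23,0,0.6],[-0.003,-0.017,-0.244,0,0.6],[-0.003,-0.017,-0.244,0,0.6],[-0.003,-0.017,-0.244,0,0],[-0.003,-0.017,-0.244,0,0],[-0.003,-0.017,-0.244,0,0],[-0.003,-0.017,-0.244,0,0]]' 40
```

```text
time: 7.3
tool_pos: [0.4584, -0.1811, 0.0272]
ee_rot: [3.14, -0.003, 1.871]
wrist_force: [3.5, 11.7, -0.1]
opening: 0.0232
gripper_force: 4.7
```

```bash
python3 - <<'E'
from h import *
im=camera('wrist');s=observe();print(s['tool_pos'],s['ee_rot'],s['wrist_force'],s['moment'],s['opening'],s['gripper_force'])
cv2.imwrite('pics/w4.png',im)
E
```

```text
[ 0.45850378 -0.18101563  0.0272616 ] [ 3.14020361e+00 -2.69358903e-03  1.87168972e+00] [ 3.70656057 11.46865816 -1.62620471] [ 1.66619738 -0.47976553  0.28749329] 0.018870186136140922 4.759310334920883
```

View pics/w4.png

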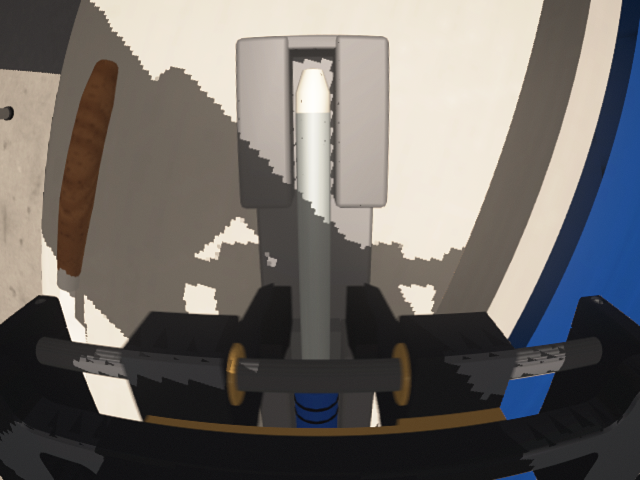

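The fingers are still closing on the shank (opening 19 mm). The force along the rod suggests a finger rubs the holder's handle-side shoulder near (320,325). I shift 6 mm toward the nose and finish closing.

```bash
python3 -m crank '[[-0.004,0.012,0,0,0.3],[-0.004,0.012,0,0,0.3],[-0.004,0.012,0,0,0.3],[-0.004,0.012,0,0,0.1],[-0.004,0.012,0,0,0],[-0.004,0.012,0,0,0],[-0.004,0.012,0,0,0],[-0.004,0.012,0,0,0],[-0.004,0.012,0,0,0],[-0.004,0.012,0,0,0]]' 40
```

```text
time: 8.35
tool_pos: [0.4565, -0.1773, 0.0271]
ee_rot: [3.141, 0.001, 1.872]
wrist_force: [-0.1, -1.6, 1.7]
opening: 0.0111
gripper_force: 40.0
```

```bash
python3 -m crank '[[0,0,0.02,0,0],[0,0,0.08,0,0],[0,0,0.16,0,0],[0,0,0.246,0,0],[-0.03,0.08,0.246,-0.1,0],[-0.04,0.16,0.246,-0.2,0],[-0.06,0.24,0.246,-0.3,0],[-0.08,0.32,0.246,-0.4,0],[-0.1,0.4,0.246,-0.5,0],[-0.136,0.48,0.246,-0.6,0]]'
python3 -m crank '[[0,0.1,0,-0.08,0],[0,0.2,0,-0.152,0],[0,0.27,0,-0.152,0],[0,0.322,0,-0.152,0],[0,0.322,0,-0.152,0],[0,0.322,0,-0.152,0],[0,0.322,0,-0.152,0],[0,0.322,0,-0.152,0],[0,0.322,0,-0.152,0],[0,0.322,0,-0.152,0]]'
python3 - <<'E'
from h import *
np.set_printoptions(precision=4,suppress=True)
m=camera_model('wrist');im=camera('wrist');s=observe();print(s['tool_pos'],s['ee_rot'],s['opening'])
t=s['tool_pos'];y=s['ee_rot'][2];u=np.array([np.cos(y),np.sin(y)])
for x in(.09,.05):
    q=proj('wrist',[*(t[:2]+u*x),t[2]+.005],m);cv2.circle(im,tuple(int(round(v)) for v in q),2,(0,255,0),-1);print(q)
for p in([.4769,.305,.066],[.4769,.305,.038]):
    q=proj('wrist',p,m);cv2.circle(im,tuple(int(round(v)) for v in q),2,(255,0,255),-1)
cv2.imwrite('pics/w5.png',cv2.resize(im[0:340,150:490],None,fx=1.7,fy=1.7))
E
```

```text
time: 9.35
tool_pos: [0.3905, 0.0589, 0.1504]
ee_rot: [3.142, -0.001, 1.018]
wrist_force: [0.3, 0.6, -1.4]
opening: 0.0105
gripper_force: 40.0
time: 10.35
tool_pos: [0.3914, 0.2176, 0.15]
ee_rot: [3.142, -0.0, 0.794]
wrist_force: [0.4, 0.3, -0.9]
opening: 0.0107
gripper_force: 40.0
[0.3913 0.2178 0.15  ] [ 3.1415 -0.      0.7948] 0.010716878175439986
[314.6726  86.2251]
[314.9622 198.4671]
```

View pics/w5.png

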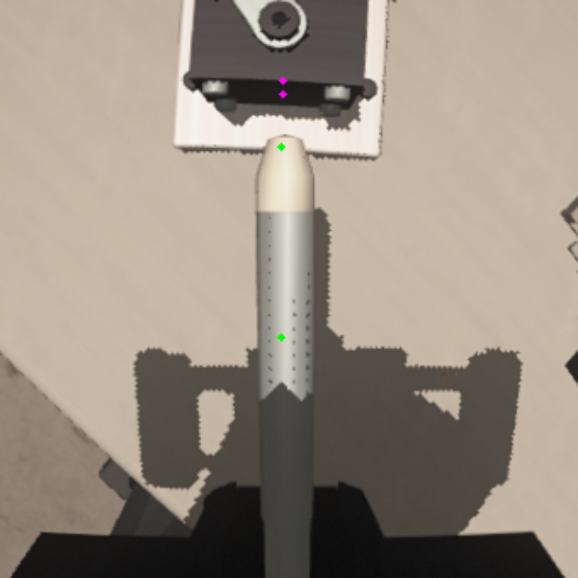

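The view shows the rod held straight, with its nose at about (285,136), near prediction. The block's back edge runs from (188,80) to (372,90), centred about 1 mm left of my estimate. I lower to the hole axis height 30 mm behind the hole, align the yaw and re-check.

```bash
python3 -m crank '[[-0.007,0.014,-0.08,-0.034,0],[-0.007,0.014,-0.16,-0.034,0],[-0.007,0.014,-0.21,-0.034,0],[-0.007,0.014,-0.234,-0.034,0],[-0.007,0.014,-0.234,-0.034,0],[-0.007,0.014,-0.234,-0.034,0],[-0.007,0.014,-0.234,-0.034,0],[-0.007,0.014,-0.234,-0.034,0],[-0.007,0.014,-0.234,-0.034,0],[-0.007,0.014,-0.234,-0.034,0]]'
python3 - <<'E'
from h import *
np.set_printoptions(precision=4,suppress=True)
m=camera_model('wrist');im=camera('wrist');s=observe();print(s['tool_pos'],s['ee_rot'],s['opening'],m['K'],m['eye'])
t=s['tool_pos'];y=s['ee_rot'][2];u=np.array([np.cos(y),np.sin(y)])
for x in(.09,.05):
    q=proj('wrist',[*(t[:2]+u*x),t[2]+.005],m);cv2.circle(im,tuple(int(round(v)) for v in q),1,(0,255,0),-1);print(q)
th=.7433;ux=np.array([np.cos(th),np.sin(th)]);uy=np.array([-ux[1],ux[0]]);c=np.array([.5174,.3422])
for p in((-.055,0,.038),(-.055,.03,.066),(-.055,-.03,.066),(-.035,0,.07),(-.075,.045,.01),(-.075,-.045,.01)):
    q=proj('wrist',[*(c+p[0]*ux+p[1]*uy),p[2]],m);print(p,q);cv2.circle(im,tuple(int(round(v)) for v in q),1,(255,0,255),-1)
cv2.imwrite('pics/w6.png',cv2.resize(im[0:260,190:450],(598,598),interpolation=cv2.INTER_CUBIC))
E
```

```text
time: 11.4
tool_pos: [0.388, 0.2254, 0.0335]
ee_rot: [3.141, -0.001, 0.745]
wrist_force: [0.4, 0.0, -1.2]
opening: 0.0107
gripper_force: 40.0
[0.3879 0.2253 0.0333] [ 3.1413 -0.0006  0.7449] 0.010725218185843781 [[371.6483   0.     318.5159]
 [  0.     371.6483 235.3135]
 [  0.       0.       1.    ]] [0.4458 0.2771 0.1696]
[314.7227  87.0548]
[314.9769 199.0849]
(-0.055, 0, 0.038) [319.8499   7.6153]
(-0.055, 0.03, 0.066) [214.6146 -14.5913]
(-0.055, -0.03, 0.066) [425.665  -14.0045]
(-0.035, 0, 0.07) [320.3518 -84.4883]
(-0.075, 0.045, 0.01) [214.8773  75.4858]
(-0.075, -0.045, 0.01) [423.971   75.7978]
```

View pics/w6.png

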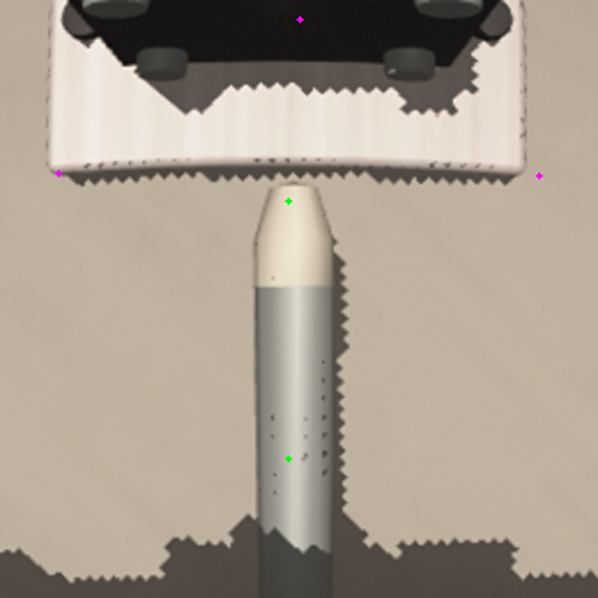

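The rod axis is at column 293, while the plate and bolt midpoints are at about 286, so the rod needs about 1.5–2 mm to the left. The tip is just behind the plate edge. I correct that and insert about 20 mm, watching the force.

```bash
python3 -m crank '[[-0.003,0.003,0,-0.005,0],[-0.003,0.003,0,-0.005,0],[0.01,0.015,0,-0.005,0],[0.022,0.026,0,-0.005,0],[0.032,0.035,0,-0.005,0],[0.042,0.044,0,-0.005,0],[0.05,0.051,0,-0.005,0],[0.058,0.058,0,-0.005,0],[0.064,0.064,0,-0.005,0],[0.068,0.067,0,-0.005,0]]'
```

```text
time: 12.45
tool_pos: [0.422, 0.259, 0.033]
ee_rot: [3.142, -0.0, 0.737]
wrist_force: [0.8, -0.2, -1.5]
opening: 0.011
gripper_force: 40.0
```

```bash
python3 -m crank '[[0.007,0.006,0,0,0],[0.013,0.012,0,0,0],[0.018,0.016,0,0,0],[0.022,0.02,0,0,0],[0.026,0.023,0,0,0],[0.03,0.027,0,0,0],[0.033,0.03,0,0,0],[0.035,0.032,0,0,0],[0.037,0.033,0,0,0],[0.037,0.033,0,0,0]]'
python3 -m crank '[[0.002,0.002,0,0,0],[0.004,0.003,0,0,0],[0.006,0.005,0,0,0],[0.008,0.007,0,0,0],[0.01,0.009,0,0,0],[0.012,0.01,0,0,0],[0.014,0.012,0,0,0],[0.014,0.012,0,0,0],[0.014,0.012,0,0,0],[0.014,0.012,0,0,0]]'
```

```text
time: 13.45
tool_pos: [0.4403, 0.2753, 0.033]
ee_rot: [3.142, -0.0, 0.737]
wrist_force: [1.2, 0.2, -1.1]
opening: 0.011
gripper_force: 40.0
time: 14.45
tool_pos: [0.4443, 0.2798, 0.0316]
ee_rot: [-3.14, 0.007, 0.738]
wrist_force: [-6.6, -5.9, 0.1]
opening: 0.0107
gripper_force: 40.0
```

```bash
python3 -m crank '[[0.002,0.002,0,0,0],[0.004,0.004,0,0,0],[0.006,0.005,0,0,0],[0.008,0.007,0,0,0],[0.01,0.009,0,0,0],[0.01,0.009,0,0,0],[0.01,0.009,0,0,0],[0.01,0.009,0,0,0],[0.01,0.009,0,0,0],[0.01,0.009,0,0,0]]'
```

```text
time: 15.45
tool_pos: [0.4493, 0.2843, 0.0316]
ee_rot: [-3.14, 0.007, 0.738]
wrist_force: [-6.4, -5.9, -0.1]
opening: 0.0107
gripper_force: 40.0
```

```bash
python3 -m crank '[[0,0,0,0,0.15],[0,0,0,0,0.3],[0,0,0,0,0.5],[0,0,0,0,0.5],[0,0,0.06,0,0.5],[-0.03,-0.03,0.15,0,0.5],[-0.09,-0.08,0.22,0,0.5],[-0.17,-0.155,0.24,0,0.5],[-0.19,-0.17,0.24,0,0.5],[-0.19,-0.17,0.24,0,0.5]]'
python3 -m crank '[[0,0,0,0,0.5],[0,0,0,0,0.5],[0,0,0,0,0.5],[0,0,0,0,0.5],[0,0,0,0,0.5],[0,0,0,0,0.5],[0,0,0,0,0.5],[0,0,0,0,0.5],[0,0,0,0,0.5],[0,0,0,0,0.5]]'
python3 - <<'E'
from h import *
np.set_printoptions(precision=4,suppress=True)
m=camera_model('wrist');im=camera('wrist');s=observe();print(s['tool_pos'],s['ee_rot'],s['opening'])
for c,a,b in blobs(blue(im),(150,0,490,400),150): print(c,a,b,onz('wrist',c,.022,m))
cv2.imwrite('pics/w7.png',im)
E
```

```text
time: 16.45
tool_pos: [0.356, 0.2, 0.1536]
ee_rot: [3.141, -0.001, 0.736]
wrist_force: [-0.5, -0.5, 0.0]
opening: 0.0442
gripper_force: 0.0
time: 17.45
tool_pos: [0.3572, 0.2007, 0.153]
ee_rot: [3.142, -0.0, 0.737]
wrist_force: [0.6, -0.3, 0.5]
opening: 0.0446
gripper_force: 0.0
[0.3572 0.2008 0.153 ] [ 3.1415 -0.0001  0.7373] 0.04424439463318599
[318.3186 112.826 ] 339 [305 107  28  13] [0.4201 0.2563 0.022 ]
[318.3223 125.7521] 242 [305 121  27  10] [0.4132 0.25   0.022 ]
[318.4628 148.9341] 834 [306 133  26  33] [0.4009 0.2388 0.022 ]
[318.3026 171.6009] 228 [306 167  26  10] [0.3886 0.2278 0.022 ]
[318.3367 184.037 ] 297 [306 178  26  13] [0.3818 0.2216 0.022 ]
```

View pics/w7.png

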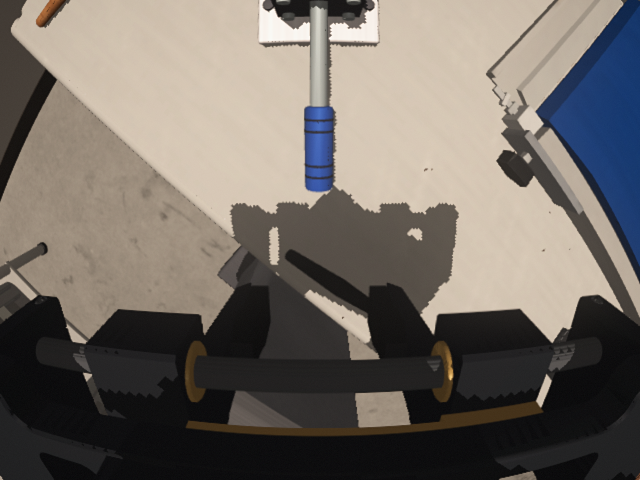

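The handle runs from (318,107) to (318,190) in the picture. Its middle is at about (0.401, 0.239), as predicted for a nose 57 mm deep. I grip it 5 mm behind the middle.

```bash
python3 -m crank '[[0.081,0.069,-0.08,0,0.5],[0.081,0.069,-0.15,0,0.5],[0.081,0.069,-0.21,0,0.5],[0.081,0.069,-0.25,0,0.5],[0.081,0.069,-0.27,0,0.5],[0.081,0.069,-0.27,0,0.5],[0.081,0.069,-0.27,0,0.2],[0.081,0.069,-0.27,0,0],[0.081,0.069,-0.27,0,0],[0.081,0.069,-0.27,0,0]]' 30
python3 -m crank '[[0,0,0,0,0],[0,0,0,0,0],[0,0,0,0,0],[0,0,0.004,0,0],[0,0,0.008,0,0],[0,0,0.01,0,0],[0,0,0.012,0,0],[0,0,0.012,0,0],[0,0,0.012,0,0],[0,0,0.012,0,0]]' 40
```

```text
time: 18.5
tool_pos: [0.3984, 0.2356, 0.0189]
ee_rot: [3.141, -0.002, 0.737]
wrist_force: [0.4, 1.2, 0.9]
opening: 0.0188
gripper_force: 29.9
time: 19.5
tool_pos: [0.3975, 0.2352, 0.0238]
ee_rot: [-3.141, 0.0, 0.737]
wrist_force: [-0.6, 0.1, -1.1]
opening: 0.0186
gripper_force: 40.0
```

```bash
python3 -m crank '[[0.004,0.004,0.004,0,0],[0.008,0.008,0.008,0,0],[0.012,0.011,0.01,0,0],[0.016,0.015,0.01,0,0],[0.02,0.018,0.01,0,0],[0.024,0.022,0.01,0,0],[0.028,0.025,0.01,0,0],[0.031,0.028,0.01,0,0],[0.031,0.028,0.01,0,0],[0.031,0.028,0.01,0,0]]'
python3 - <<'E'
from h import *
np.set_printoptions(precision=4,suppress=True)
for n in('side','wrist'):
    m=camera_model(n);im=camera(n)
    bx=(150,0,490,400) if n=='wrist' else (250,190,330,250)
    for c,a,b in blobs(blue(im),bx,3): print(n,c,a,b)
    s=observe();print(s['tool_pos'],s['wrist_force'],s['moment'])
    cv2.imwrite(f'pics/{n}8.png',im)
E
```

```text
time: 20.5
tool_pos: [0.4096, 0.2477, 0.0272]
ee_rot: [-3.139, 0.008, 0.738]
wrist_force: [-6.6, -5.6, -1.9]
opening: 0.0182
gripper_force: 40.0
side [274.8333 224.1667] 6 [274 223   3   3]
side [264.2973 229.6486] 37 [261 226   7   8]
side [319.546  245.1954] 174 [309 241  21   9]
[0.4096 0.2477 0.0273] [-6.0726 -6.4797 -4.2946] [-1.0897  1.1806 -0.0605]
wrist [319.2359 260.8621] 1153 [293 245  52  31]
wrist [318.632  287.1235] 413 [300 278  38  18]
wrist [317.9057 321.8113] 583 [303 300  28  49]
wrist [333.3333 302.3333] 3 [333 302   2   2]
wrist [304.3333 305.3333] 3 [304 305   2   2]
wrist [306.6667 306.6667] 3 [306 306   2   2]
wrist [304.6667 310.6667] 3 [304 310   2   2]
wrist [304.75 316.75] 4 [304 316   3   3]
wrist [331. 345.] 3 [330 345   3   1]
wrist [317.2278 355.4557] 79 [307 353  22   6]
[0.4095 0.2477 0.0273] [-5.3992 -5.7293 -3.3594] [-1.1103  1.2051 -0.0159]
```

I count 11 pictures viewed, one over the limit of 10, so I view no more and work from numbers only.

```bash
python3 - <<'E'
from h import *
im=cv2.imread('pics/wrist8.png')
m=blue(im)
for r in range(244,300,5):
    x=np.nonzero(m[r,270:370])[0]; print(r,(x.min()+270,x.max()+270,len(x)) if len(x) else None)
for r in (150,200,250): print(r,[tuple(int(k) for k in v) for v in im[r,284:356:3]])
E
```

```text
244 None
249 (np.int64(301), np.int64(344), 18)
254 (np.int64(295), np.int64(344), 49)
259 (np.int64(295), np.int64(344), 50)
264 (np.int64(296), np.int64(340), 45)
269 (np.int64(296), np.int64(339), 43)
274 (np.int64(307), np.int64(327), 21)
279 (np.int64(298), np.int64(337), 5)
284 (np.int64(301), np.int64(335), 32)
289 (np.int64(304), np.int64(332), 26)
294 (np.int64(307), np.int64(327), 19)
299 (np.int64(301), np.int64(335), 3)
150 [(175, 191, 207), (173, 191, 204), (173, 190, 204), (174, 191, 204), (173, 189, 203), (139, 152, 164), (135, 145, 147), (152, 161, 164), (163, 172, 175), (168, 178, 180), (173, 183, 186), (174, 184, 186), (168, 179, 182), (158, 168, 171), (146, 156, 158), (132, 141, 143), (108, 115, 118), (77, 84, 89), (101, 113, 123), (174, 192, 206), (173, 191, 204), (173, 190, 205), (173, 190, 205), (173, 190, 205)]
200 [(171, 190, 204), (170, 188, 203), (170, 189, 203), (170, 188, 202), (168, 187, 201), (170, 187, 203), (122, 131, 134), (150, 160, 163), (161, 171, 175), (167, 178, 180), (169, 178, 182), (169, 178, 180), (165, 175, 177), (154, 165, 167), (142, 153, 155), (128, 136, 138), (105, 111, 114), (72, 79, 85), (76, 83, 91), (165, 183, 197), (171, 188, 203), (170, 189, 203), (170, 188, 203), (170, 188, 203)]
250 [(71, 78, 85), (71, 78, 85), (67, 68, 70), (60, 38, 32), (64, 41, 35), (63, 40, 34), (62, 39, 32), (63, 40, 33), (61, 39, 32), (62, 39, 32), (61, 38, 31), (61, 41, 35), (62, 41, 35), (62, 39, 32), (62, 39, 32), (63, 40, 33), (61, 38, 31), (62, 40, 33), (63, 39, 32), (95, 51, 36), (79, 48, 37), (70, 78, 84), (69, 76, 83), (70, 77, 84)]
```

```bash
python3 -m crank '[[0,0,0.003,0,0],[0,0,0.006,0,0],[0,0,0.009,0,0],[0,0,0.012,0,0],[0,0,0.015,0,0],[0,0,0.016,0,0],[0,0,0.016,0,0],[0,0,0.016,0,0],[0,0,0.016,0,0],[0,0,0.016,0,0]]'
python3 - <<'E'
from h import *
np.set_printoptions(precision=4,suppress=True)
m=camera_model('wrist');im=camera('wrist');s=observe();print(s['tool_pos'],s['wrist_force'],s['moment'],m['eye'])
h=cv2.cvtColor(im,cv2.COLOR_BGR2HSV)
mk=((h[...,0]>98)&(h[...,0]<125)&(h[...,1]>90)).astype(np.uint8)
for r in range(225,275,5):
    x=np.nonzero(mk[r,270:370])[0]; 
    if len(x): w=x.max()-x.min()+1;print(r,x.min()+270,x.max()+270,w,'z',m['eye'][2]-.02*371.6/w)
E
```

```text
time: 21.6
tool_pos: [0.4093, 0.2476, 0.035]
ee_rot: [-3.139, 0.009, 0.738]
wrist_force: [-7.0, -4.9, -4.6]
opening: 0.0184
gripper_force: 40.0
[0.4093 0.2477 0.035 ] [-6.3563 -5.2655 -4.336 ] [-1.0483  1.1606  0.0103] [0.4687 0.2996 0.1703]
240 297 339 43 z -0.002524650609168455
245 293 343 51 z 0.0245870684970787
250 292 344 53 z 0.030086143598817505
255 292 344 53 z 0.030086143598817505
260 292 343 52 z 0.027389481770080215
265 293 343 51 z 0.0245870684970787
270 300 336 37 z -0.030552306171707733
```

```bash
python3 -m crank '[[0.004,0.004,0,0,0],[0.008,0.008,0,0,0],[0.012,0.011,0,0,0],[0.016,0.015,0,0,0],[0.02,0.018,0,0,0],[0.024,0.022,0,0,0],[0.028,0.025,0,0,0],[0.03,0.027,0,0,0],[0.03,0.027,0,0,0],[0.03,0.027,0,0,0]]'
```

```text
time: 22.65
tool_pos: [0.4284, 0.263, 0.0371]
ee_rot: [3.142, -0.001, 0.737]
wrist_force: [-3.3, 1.0, -3.9]
opening: 0.0185
gripper_force: 40.1
```

```bash
python3 -m crank '[[0.004,0.003,0,0,0],[0.008,0.007,0,0,0],[0.012,0.01,0,0,0],[0.016,0.014,0,0,0],[0.02,0.018,0,0,0],[0.024,0.022,0,0,0],[0.027,0.025,0,0,0],[0.03,0.028,0,0,0],[0.032,0.03,0,0,0],[0.032,0.03,0,0,0]]'
python3 - <<'E'
from h import *
np.set_printoptions(precision=4,suppress=True)
s=observe();print(s['tool_pos'],s['wrist_force'])
im=camera('top');cv2.imwrite('pics/top9.png',im);old=cv2.imread('pics/top0.png')
d=cv2.absdiff(im,old).max(2);d=(d>25).astype(np.uint8)
th=.738;ux=np.array([np.cos(th),np.sin(th)]);uy=np.array([-ux[1],ux[0]]);c=np.array([.5174,.3422])
# sample brightness along trough axis & lines, at piston top height .053
for y in(-.008,0,.008):
    print(y,[(int(x*1000),tuple(int(v) for v in im[tuple(int(round(k)) for k in proj('top',[*(c+x*ux+y*uy),.05])[::-1])])) for x in np.arange(.045,.135,.005)])
E
```

```text
time: 23.65
tool_pos: [0.4442, 0.2779, 0.0369]
ee_rot: [-3.141, -0.0, 0.737]
wrist_force: [-3.5, 0.1, -5.4]
opening: 0.0185
gripper_force: 40.2
[0.4442 0.2779 0.0369] [-3.541   0.0751 -5.3749]
-0.008 [(45, (222, 227, 233)), (49, (221, 228, 233)), (54, (221, 227, 234)), (59, (148, 154, 162)), (64, (91, 100, 105)), (69, (141, 154, 165)), (74, (98, 108, 117)), (79, (160, 177, 189)), (84, (167, 183, 196)), (89, (147, 161, 173)), (94, (95, 106, 113)), (99, (191, 212, 221)), (104, (213, 227, 232)), (109, (213, 227, 233)), (114, (213, 228, 233)), (119, (188, 208, 216)), (124, (148, 158, 163)), (129, (187, 205, 213))]
0 [(45, (219, 224, 232)), (49, (219, 225, 233)), (54, (218, 225, 234)), (59, (184, 195, 207)), (64, (95, 105, 113)), (69, (173, 190, 204)), (74, (68, 76, 81)), (79, (198, 218, 228)), (84, (200, 220, 229)), (89, (188, 206, 219)), (94, (80, 89, 96)), (99, (196, 215, 224)), (104, (214, 229, 234)), (109, (210, 226, 232)), (114, (209, 226, 232)), (119, (189, 210, 217)), (124, (133, 145, 149)), (129, (200, 219, 225))]
0.008 [(45, (221, 227, 232)), (49, (219, 225, 232)), (54, (220, 226, 232)), (59, (142, 149, 160)), (64, (85, 93, 99)), (69, (199, 218, 227)), (74, (91, 100, 106)), (79, (195, 216, 226)), (84, (194, 213, 223)), (89, (183, 200, 214)), (94, (86, 95, 102)), (99, (176, 195, 206)), (104, (209, 226, 232)), (109, (211, 226, 231)), (114, (214, 228, 233)), (119, (211, 226, 232)), (124, (156, 171, 181)), (129, (173, 188, 201))]
```

The top view puts the piston's rings at x = 74 and 93 mm, so its middle is about 28 mm past the mouth and its back about 10 mm clear. I back off slightly, release and retreat.

```bash
python3 -m crank '[[-0.004,-0.004,0,0,0],[-0.008,-0.007,0,0,0],[-0.008,-0.007,0,0,0],[-0.008,-0.007,0,0,0.25],[-0.008,-0.007,0,0,0.5],[-0.008,-0.007,0,0,0.5],[-0.008,-0.007,0,0,0.5],[-0.008,-0.007,0.06,0,0.5],[-0.008,-0.007,0.14,0,0.5],[-0.008,-0.007,0.2,0,0.5]]'
python3 -m crank '[[-0.1,-0.1,0.1,0,0.5],[-0.1,-0.1,0.1,0,0.5],[-0.1,-0.1,0.1,0,0.5],[-0.1,-0.1,0.1,0,0.5],[-0.1,-0.1,0.1,0,0.5],[-0.1,-0.1,0.1,0,0.5],[-0.1,-0.1,0.1,0,0.5],[-0.1,-0.1,0.1,0,0.5],[-0.1,-0.1,0.1,0,0.5],[-0.1,-0.1,0.1,0,0.5]]'
python3 - <<'E'
from h import *
np.set_printoptions(precision=4,suppress=True)
s=observe();print(s['tool_pos'],s['wrist_force'])
im=camera('top')
th=.738;ux=np.array([np.cos(th),np.sin(th)]);uy=np.array([-ux[1],ux[0]]);c=np.array([.5174,.3422]);pv=c-.035*ux
for y in(-.008,0,.008):
    print(y,[(int(x*1000),int(im[tuple(int(round(k)) for k in proj('top',[*(c+x*ux+y*uy),.05])[::-1])][1])) for x in np.arange(.045,.135,.003)])
for k,a,b in blobs(red(im),(150,130,300,320)):
    q=onz('top',k,.088)[:2];d=q-pv; print('red',k,a,q,np.linalg.norm(d),np.arctan2(d@uy,d@ux))
for k,a,b in blobs(blue(im),(200,270,300,330),4): print('handle',k,a,onz('top',k,.038))
E
```

```text
time: 24.7
tool_pos: [0.4406, 0.2743, 0.1389]
ee_rot: [3.141, -0.001, 0.737]
wrist_force: [1.0, 0.6, 0.4]
opening: 0.0438
gripper_force: 0.0
time: 25.7
tool_pos: [0.3902, 0.2243, 0.1868]
ee_rot: [-3.141, 0.0, 0.737]
wrist_force: [-0.5, 0.3, -0.8]
opening: 0.0435
gripper_force: 0.0
[0.3902 0.2243 0.1868] [-0.4676  0.2823 -0.7937]
-0.008 [(45, 226), (48, 224), (51, 224), (54, 224), (57, 226), (60, 152), (63, 98), (66, 160), (69, 149), (72, 154), (75, 109), (78, 184), (81, 176), (84, 180), (87, 183), (90, 159), (93, 61), (96, 172), (99, 196), (102, 213), (105, 226), (108, 225), (111, 225), (114, 225), (117, 223), (120, 203), (123, 115), (126, 156), (129, 196), (132, 170), (135, 164)]
0 [(45, 223), (48, 222), (51, 223), (54, 223), (57, 215), (60, 171), (63, 89), (66, 152), (69, 191), (72, 181), (75, 72), (78, 204), (81, 217), (84, 217), (87, 216), (90, 199), (93, 79), (96, 124), (99, 211), (102, 211), (105, 225), (108, 223), (111, 225), (114, 226), (117, 224), (120, 203), (123, 81), (126, 142), (129, 213), (132, 164), (135, 166)]
0.008 [(45, 224), (48, 225), (51, 226), (54, 223), (57, 223), (60, 149), (63, 94), (66, 94), (69, 183), (72, 192), (75, 96), (78, 199), (81, 214), (84, 211), (87, 205), (90, 197), (93, 182), (96, 95), (99, 191), (102, 212), (105, 226), (108, 224), (111, 224), (114, 224), (117, 224), (120, 223), (123, 114), (126, 167), (129, 185), (132, 164), (135, 165)]
red [246.3333 166.225 ] 120 [0.7542 0.2618] 0.26875217260550044 -0.9510332605665154
red [185.4839 265.2581] 31 [0.509  0.4019] 0.08507899779118584 0.6254877359772609
handle [236.593  287.6744] 86 [0.4569 0.2869 0.038 ]
```

```bash
python3 -c "
from cell import finish_job
print(finish_job())"
```

```text
the job is handed in; nothing more can be done
None
```

The job is handed in, with no verdict returned: by my last top-view measurement the piston lies in the trough about 10 mm clear of the block, the keeper is at its stop (about 0.62 rad), the rod is left in the hole, and the gripper is clear. The timer has not moved and I went nowhere near the brush, but I viewed 11 pictures, one over the limit of 10.

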